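Shut the marked gas valve under the sliding cover

TASK

Push the white cover of the gas shut-off box by its blue bar, away from the robot, until it is fully open. Then push the red handle with the white band a quarter turn, until it is fully shut across its pipe. Only push with the fingers: do not lift the cover, and leave the blue handle and the bottles around the box as they are.

Things in the scene. Friction and masses are not known exactly. Their poses are not given: they have to be found in the camera images.
- valve_box: grey open-topped box, fixed, 180 (its x) x 310 (its y) x 60 mm high, walls 6 mm; origin at the centre of its underside, on the surface. Its x axis points away from the robot (yaw within 0.3 rad). Runners for the cover lie along x at y = +-150 mm, tops at 66 mm, reaching to x = 245 mm. Inside are two quarter-turn valves at x = 30, y = -85 and y = 35 mm; the red one may be at either.
- cover_slide (a joint): how far the cover is slid open, in m: 0 = closed, 0.15 = fully open, at a hard stop. It grows along the box's +x, away from the robot. Starts at 0 to 0.03. Drag about 3 N; stays where it is left. The start hides both valves; fully open uncovers the box from its near wall to box x = 60 mm.
- cover_bar (a point): centre of the top of the cover's blue push bar, 90 mm above the surface. Bar: 12 mm thick (box x), 120 mm long (box y), 18 mm tall on the cover's top (at 72 mm). At cover_slide = q it is at box x = q - 70 mm, y = 0. Cover: white plate with two green patches, 180 x 314 x 6 mm, 0.6 kg, near edge 20 mm on the robot's side of the bar. It only rests on its slide, so it can be lifted.
- red_handle (a joint): turn of the marked handle (red with a white band near its end), rad: 0 = open (along its pipe, pointing to the box's -x), 1.571 = shut (across the pipe, pointing to the box's +y, hard stop). Grows clockwise seen from above; starts at 0 to 0.3. Friction 0.12 N m (about 2 N near the tip), no spring, stays where left.
- red_tip (a point): point on top of the marked handle (red with a white band near its end), 65 mm from its pivot, 10 mm short of its free end. The handle is a straight level bar 14 mm wide, 14 mm tall, from the pivot to 75 mm out; top 60 mm and underside 46 mm above the work surface. At least 50 mm is free beside it on the side it is pushed from (box -y).
- red_pivot (a point): point on the vertical turning axis of the marked handle (red with a white band near its end), 60 mm above the work surface (level with the handle's top); fixed in a run. Hub radius 12 mm. Below the handle a brass valve body and a copper pipe rise to 37 mm within 30 mm of the axis, 30 mm beyond.
- blue_handle (a joint): turn of the plain blue handle, which must stay as it is, rad: 0 = open (along its pipe, pointing to the box's -x), 1.571 = shut (across the pipe, pointing to the box's +y, hard stop). Grows clockwise seen from above; starts at 0 to 0.3. Friction 0.12 N m (about 2 N near the tip), no spring, stays where left.
- blue_tip (a point): point on top of the plain blue handle, which must stay as it is, 65 mm from its pivot, 10 mm short of its free end. The handle is a straight level bar 14 mm wide, 14 mm tall, from the pivot to 75 mm out; top 60 mm and underside 46 mm above the work surface. At least 50 mm is free beside it on the side it is pushed from (box -y).
- blue_pivot (a point): point on the vertical turning axis of the plain blue handle, which must stay as it is, 60 mm above the work surface (level with the handle's top); fixed in a run. Hub radius 12 mm. Below the handle a brass valve body and a copper pipe rise to 37 mm within 30 mm of the axis, 30 mm beyond.
- infusion_bottle: clear infusion bottle with blue cap, 60 mm across, 125 mm tall, standing loose on the surface left (+y) of the box; origin at the centre of its underside, z up. Leave alone.
- amber_vial: amber vial with white cap, 40 mm across, 65 mm tall, standing loose right (-y) of the box; origin at the centre of its underside, z up. Leave alone.
- green_vial: small glass vial with green cap, 28 mm across, 48 mm tall, standing loose on the robot's side of the box; origin at the centre of its underside, z up. Leave alone.

How it is judged (in metres and radians):
On the way, in this order (a step that is already met when the one before it is completed fails the run):
1. the cover is slid fully open (within 15 mm of its stop) (value of joint cover_slide above 0.135 m), for 0.2 s.
2. the marked red handle is pushed shut (within 0.1 rad of its stop) (value of joint red_handle above 1.47 rad), for 0.2 s.
At the end, for the whole second after the job is handed in: The cover is open to within 15 mm of its stop and lies down on its runners (not raised 6 mm or more), the red handle is at rest within 0.1 rad of its shut stop, the blue handle's tip is within 12 mm of where it was, and each bottle stands upright (within 0.2 rad) within 25 mm of where it was (value of joint cover_slide above 0.135 m and value of joint red_handle above 1.47 rad and velocity of joint red_handle below 0.05 rad/s and distance of blue_tip from where it was at the start of the episode below 0.012 m and height (world z) of cover_bar below 0.096 m and distance of each of infusion_bottle, amber_vial, green_vial from where it was at the start of the episode below 0.025 m and angle between each of infusion_bottle, amber_vial, green_vial's own z axis and vertical below 0.2 rad); the robot touches nothing.
It fails at once if the cover is lifted more than 12 mm off its runners (height (world z) of cover_bar above 0.102 m).
It fails at once if the blue handle is moved (its tip by more than 12 mm) (distance of blue_tip from where it was at the start of the episode above 0.012 m).
It fails at once if a bottle or vial is lifted, knocked over or shifted by more than 25 mm (distance of any of infusion_bottle, amber_vial, green_vial from where it was at the start of the episode above 0.025 m or angle between any of infusion_bottle, amber_vial, green_vial's own z axis and vertical above 0.5 rad).
It also fails if it takes over 45 s, if anything falls off the work surface, if the arm or the gripper's body presses on something with over 40 N, if the wrist force passes 120 N, or if a joint passes its speed limit or range.

ROBOT

A 6-joint arm with a two-finger parallel gripper is mounted at the origin on the work surface. World frame = base frame: x ahead of the robot, y to its left, z up, the work surface at z = 0. Lengths are in mm, angles in rad, forces in N, time in s.
With the tool pointing down it reaches from about 300 to 950 mm from the base axis. Payload 3.1 kg.
Tool frame: the origin (TCP) lies at the very end of the fingers, on their centre line; the grasp point (between the pads) lies 19 mm behind it; z points along the fingers, y is the line along which they close (so a half turn about z gives the same grasp; the last joint's range is limited). The gripper opens to 85 mm and grips with 20 to 120 N. Pads are 22 mm wide; open, the fingers measure 114 mm over their backs; the gripper's body (76 mm by 85 mm) begins 54 mm behind the grasp point. The pads swing forward as they close: fully open they stand 13 mm farther back than shut.
Start: joints at [1.201, 0.308, 1.634, -0, 1.2, -0.07], TCP at [184.607, 597.12, 231.272] pointing down, gripper open.
Joint ranges: [-3.06, 3.06], [-0.79, 1.96], [0.05, 2.63], [-1.19, 4.34], [0.05, 2.64], [-2.94, 2.94]. Speed limits (rad/s): [2.79, 2.79, 3.14, 3.14, 3.14, 3.14].

INTERFACE

Orientations are given as a unit quaternion [x, y, z, w].
In Python, from plant import * gives the robot as it stands. The module is installed in compiled form; this text tells all that it offers.
- The arm moves only by the shell command python3 -m crank 'ROWS' [FORCE]. ROWS is JSON, a list of rows, each a list of 7 numbers: the shift along the world's x, y, z in m, then the turn, a rotation vector about the world's x, y, z in rad, then the closure in counts, from 0 (fully open) to 255 (shut). A call has 1 to 12 rows; each row shifts and turns the commanded pose from where the row before left it; what a row does not reach is not made up. A row lasts 1/10 s, in which the tool goes at most 50 mm and 8.59 degrees, less where a joint would pass 70% of its speed; a pose out of reach is approached as far as the arm can. A call is refused whole if a number of a shift passes 0.05 or a number of a turn 0.15, either way. A call with a gripper value outside its range is refused whole. The fingers move at their own pace and stop on an object; FORCE is the grip in N (left out, the last holds). Time passes only in rows, so rows that do not move let the fingers close. It gives the time, the measured TCP pose, the force, the opening and the grip force at its end, in the units of the state.
- read_state(): the state, without advancing time (a new reading comes with each control period).
- snapshot(name): name is "side" or "top"; returns the picture (480x640x3 uint8, red, green, blue); there is no depth.
- calibration(name): a dict with "intrinsics" (3x3 intrinsics, pixels), "world_from_camera" (4x4, takes a point from camera to world coordinates). Camera axes: x right, y up, looking along -z (the intrinsics and any distortion apply to the point x, -y, -z); pixel columns grow to the right and rows downward; lengths in mm; the calibration is good to about 2 mm. A picture is of the moment at which its call begins. calibration takes no time and is no camera call.
- sign_off(): hands the job in; it is judged then, once.
The state is a dict: "time_s": time; "joint_positions": joint angles; "joint_velocities": joint speeds; "joint_torque": joint torques, N m; "tcp_pos": TCP position; "ee_rot": TCP orientation; "contact_force": force on the tool from outside, world axes, zero at the start; "moment": the same for the moment, N m; "finger_gap": finger opening in mm; "grip_force": force on a finger pad.
Only numpy, scipy, OpenCV 4.12 (cv2) and the standard library are available. Lean on these libraries where they do the work, as an engineer would, in place of code of your own. Each camera call takes 0.05 s, during which the arm holds its last target. There are 200 camera calls.

## Working session

There is one attempt and no reset: what is moved stays moved. The work goes in short steps, Python scripts to look and compute and a shell command to move; the robot and the scene stay as the last step left them, time stands still between calls to the robot, and variables do not carry over. Pictures are saved under pics/ and viewed, at most 10 in all, crops included, and the job is handed in when it is done.

```bash
mkdir -p pics
cat > h.py <<'E'
from plant import *
import numpy as np, cv2
def P(name):
    c=calibration(name); return np.array(c["intrinsics"]),np.array(c["world_from_camera"]),c
def ray(name,u,v):
    K,T,_=P(name); d=np.linalg.inv(K)@[u,v,1]; d=T[:3,:3]@[d[0],-d[1],-d[2]]; return T[:3,3],d
def at(name,u,v,z):
    o,d=ray(name,u,v); return (o+d*(z-o[2])/d[2]).round(1)
def proj(name,p):
    K,T,_=P(name); q=np.linalg.inv(T)@[*p,1]; x=K@[q[0],-q[1],-q[2]]; return (x[:2]/x[2]).round(1)
def tri(a,b):
    A=[];B=[]
    for n,u,v in (a,b):
        o,d=ray(n,u,v); d=d/np.linalg.norm(d); M=np.eye(3)-np.outer(d,d); A.append(M);B.append(M@o)
    return np.linalg.lstsq(np.vstack(A),np.hstack(B),rcond=None)[0].round(1)
def save(name,f): cv2.imwrite("pics/"+f,snapshot(name)[:,:,::-1])
E
python3 - <<'E'
from h import *
save("top","t0.png");save("side","s0.png")
for n in("top","side"): print(P(n)[2])
s=read_state();print(s["time_s"],s["tcp_pos"],s["ee_rot"],s["finger_gap"])
E
```

```text
{'intrinsics': array([[613.64383572,   0.        , 325.67183148],
       [  0.        , 613.64383572, 239.99256186],
       [  0.        ,   0.        ,   1.        ]]), 'world_from_camera': array([[-5.42497837e-03,  9.98563903e-01, -5.32982222e-02,
         4.67811435e+02],
       [-9.99974297e-01, -5.16735073e-03,  4.97031624e-03,
         6.30846449e+01],
       [ 4.68776778e-03,  5.33238161e-02,  9.98566270e-01,
         1.20450827e+03],
       [ 0.00000000e+00,  0.00000000e+00,  0.00000000e+00,
         1.00000000e+00]])}
{'intrinsics': array([[482.92379842,   0.        , 318.93285808],
       [  0.        , 482.92379842, 241.12986973],
       [  0.        ,   0.        ,   1.        ]]), 'world_from_camera': array([[ 9.81398873e-01,  1.18011761e-01, -1.51424821e-01,
         4.05534305e+02],
       [-1.91971198e-01,  6.10724126e-01, -7.68220737e-01,
        -5.66339977e+02],
       [ 1.81970896e-03,  7.83000170e-01,  6.22018828e-01,
         5.77394825e+02],
       [ 0.00000000e+00,  0.00000000e+00,  0.00000000e+00,
         1.00000000e+00]])}
0.1 [184.34682282 596.39188426 230.1574506 ] [ 1.49344115e-01  9.88784695e-01 -1.05412077e-03 -2.24467204e-04] 85.85442566217583
```

View pics/t0.png

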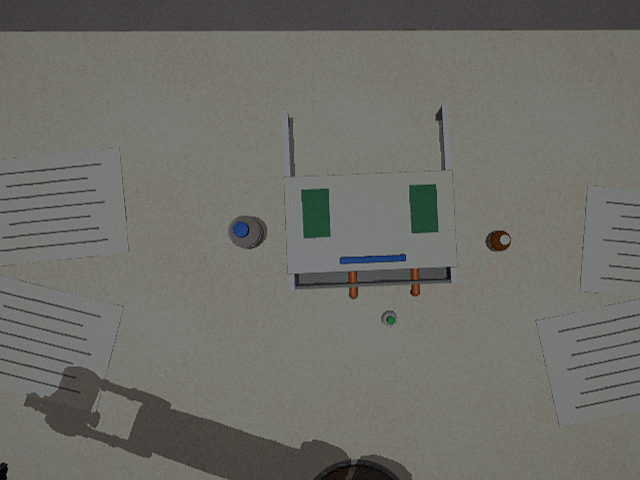

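View pics/s0.png

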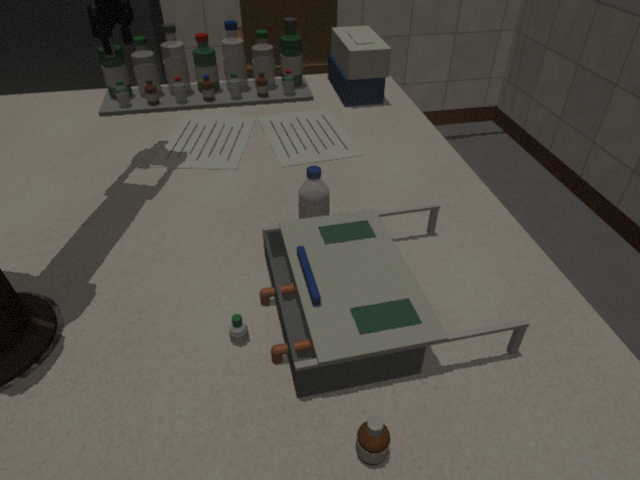

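The top view shows the bar from (340,260) to (406,257), the pipes at (353,285) and (415,283), and the green vial at (390,319). The side view shows bar ends at (300,249) and (316,299).

Run:
```python
from h import *
a=tri(("top",341,260),("side",300,249));b=tri(("top",405,257.5),("side",317,300))
print("bar ends",a,b,"mid",(a+b)/2)
for uv in((340,260),(406,257.5)): print(at("top",*uv,90))
ax=at("top",340,260,90)-at("top",406,257.5,90); print("yaw",np.arctan2(-ax[0],ax[1]))
for n,uv,z in(("cover NL",(289,273),72),("cover NR",(456,268),72),("cover FL",(285,178),72),("cover FR",(451,170),72),("box NL",(294,289),60),("box NR",(455,281),60),("infus",(241,229),125),("amber",(504,240),65),("green",(390,320),48)): print(n,at("top",*uv,z))
```

```text
bar ends [491.4  29.6  83.4] [496.1 -87.6  82.9] mid [493.75 -29.    83.15]
[490.8  31.7  90. ]
[494.7 -88.3  90. ]
yaw 0.032488564538016136
cover NL [467.7 125.3  72. ]
cover NR [ 475.3 -182.8   72. ]
cover FL [644.  132.4  72. ]
cover FR [ 657.5 -176.5   72. ]
box NL [438.  116.8  60. ]
box NR [ 451.1 -183.1   60. ]
infus [545.6 206.8 125. ]
amber [ 526.9 -274.7   65. ]
green [378.7 -62.5  48. ]
```

```bash
python3 -m crank '[[0.018,-0.045,0,0,0,0.028,255],[0.018,-0.045,0,0,0,0.028,255],[0.018,-0.045,0,0,0,0.028,255],[0.018,-0.045,0,0,0,0.028,255],[0.018,-0.045,0,0,0,0.028,255],[0.018,-0.045,0,0,0,0.028,255],[0.018,-0.045,0,0,0,0.028,255],[0.018,-0.045,0,0,0,0.028,255],[0.018,-0.045,0,0,0,0.028,255],[0.018,-0.045,0,0,0,0.028,255],[0.018,-0.045,0,0,0,0.028,255],[0.018,-0.045,0,0,0,0.028,255]]'
python3 -m crank '[[0.018,-0.045,-0.035,0,0,0,255],[0.018,-0.042,-0.035,0,0,0,255],[0,0,-0.035,0,0,0,255],[0,0,-0.02,0,0,0,255],[0,0,0,0,0,0,255]]'
```

```text
time_s: 1.3
tcp_pos: [400.7, 55.2, 231.2]
ee_rot: [-0.019, 1.0, 0.0, 0.0]
contact_force: [0.4, 1.4, -0.1]
finger_gap: 0.0
grip_force: 0.0
time_s: 1.8
tcp_pos: [427.6, -17.0, 113.2]
ee_rot: [-0.017, 1.0, 0.001, -0.004]
contact_force: [-0.8, -0.1, -0.6]
finger_gap: -0.1
grip_force: 0.0
```

```bash
python3 -m crank '[[0,-0.01,-0.015,0,0,0,255],[0,0,-0.01,0,0,0,255],[0,0,0,0,0,0,255],[0,0,0,0,0,0,255]]'
python3 - <<'E'
from h import *
save("side","s1.png")
E
```

```text
time_s: 2.2
tcp_pos: [431.6, -26.6, 92.2]
ee_rot: [-0.018, 1.0, 0.0, 0.0]
contact_force: [0.7, -0.2, 0.1]
finger_gap: 0.1
grip_force: 0.0
```

View pics/s1.png

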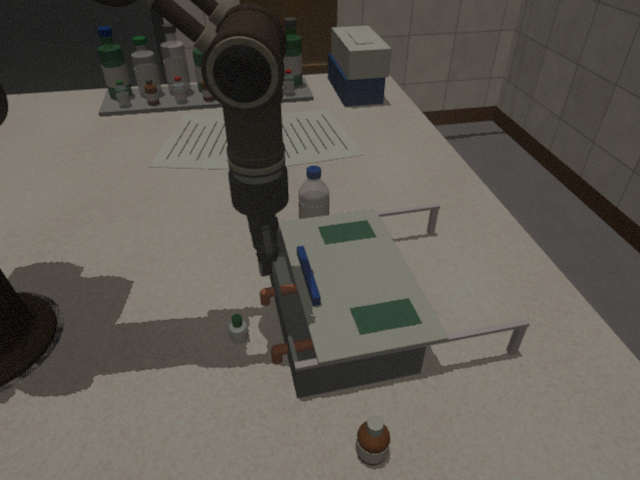

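The closed fingers stand short of the box wall at about (265,270), level with the bar, clear of vial and bottle. Go down 12 mm and push.

```bash
python3 -m crank '[[0,0,-0.012,0,0,0,255],[0.015,0,0,0,0,0,255],[0.015,0,0,0,0,0,255],[0.015,0.001,0,0,0,0,255],[0.015,0,0,0,0,0,255],[0.015,0.001,0,0,0,0,255],[0.015,0,0,0,0,0,255],[0.015,0.001,0,0,0,0,255],[0.015,0,0,0,0,0,255],[0.015,0.001,0,0,0,0,255],[0.01,0,0,0,0,0,255],[0,0,0,0,0,0,255]]'
python3 - <<'E'
from h import *
save("top","t2.png")
E
```

```text
time_s: 3.45
tcp_pos: [577.5, -22.8, 79.3]
ee_rot: [-0.018, 1.0, -0.0, 0.001]
contact_force: [-0.6, -0.3, 0.2]
finger_gap: -0.1
grip_force: 0.0
```

View pics/t2.png

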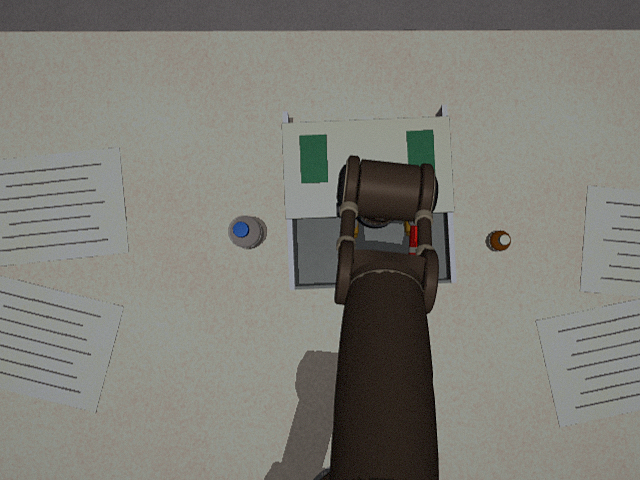

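Cover's near edge is now at row ~219 (slide about 128 mm); the red handle shows at (413,237), the −y position. Pushing on.

```bash
python3 -m crank '[[0.008,0,0,0,0,0,255],[0.008,0.001,0,0,0,0,255],[0.005,0,0,0,0,0,255],[0.003,0,0,0,0,0,255],[0,0,0,0,0,0,255]]'
```

```text
time_s: 4.0
tcp_pos: [596.5, -22.1, 79.0]
ee_rot: [-0.018, 1.0, 0.0, -0.005]
contact_force: [-9.6, -0.7, 6.6]
finger_gap: -0.4
grip_force: 5.2
```

```bash
python3 -m crank '[[-0.02,0,0,0,0,0,255],[-0.01,0,0.03,0,0,0,255],[0,-0.02,0.04,0,0,0,255],[0,-0.045,0.04,0,0,0,255],[0,-0.045,0,0,0,0,255],[0,-0.045,0,0,0,0,255],[0,-0.045,0,0,0,0,255],[0,-0.045,0,0,0,0,255],[0,-0.04,0,0,0,0,255],[0,0,0,0,0,0,255]]'
python3 - <<'E'
from h import *
save("top","t3.png");save("side","s3.png")
i=cv2.imread("pics/t3.png")[90:310,240:510]; cv2.imwrite("pics/t3c.png",cv2.resize(i,None,fx=2.7,fy=2.7,interpolation=cv2.INTER_CUBIC))
E
```

```text
time_s: 5.0
tcp_pos: [571.6, -305.7, 184.0]
ee_rot: [-0.016, 1.0, -0.003, 0.002]
contact_force: [-0.0, 0.3, 0.6]
finger_gap: -0.2
grip_force: 0.0
```

View pics/t3c.png

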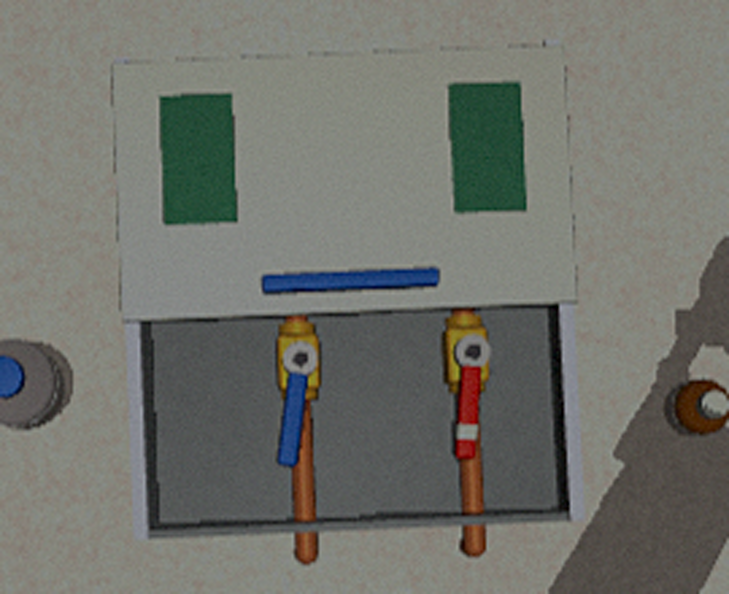

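View pics/s3.png

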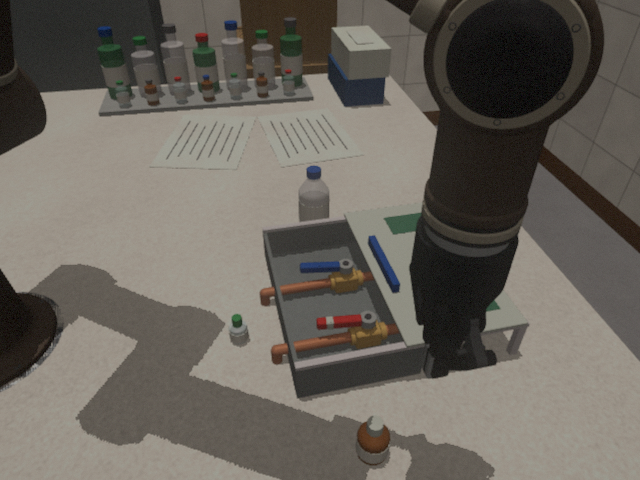

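The cover is open: bar at crop (350,281), i.e. full-image (370,194). The red handle runs from its pivot at crop (473,352) to its end (466,457); the blue one from (301,357) to (288,465).

Run:
```python
from h import *
f=lambda x,y:(240+x/2.7,90+y/2.7)
for n,p,z in(("bar",(350,281),90),("rpiv",(473,352),62),("rend",(466,457),60),("bpiv",(301,357),62),("bend",(288,465),60),("wallNR in",(566,516),60),("wallR mid in",(559,400),60)): print(n,at("top",*f(*p),z))
print(tri(("top",*f(473,352)),("side",369,316)),tri(("top",*f(466,457)),("side",319,324)))
```

```text
bar [610.9 -23.2  90. ]
rpiv [ 564.7 -110.1   62. ]
rend [ 492.1 -104.6   60. ]
bpiv [561.8   9.   62. ]
bend [487.2  18.5  60. ]
wallNR in [ 451.  -173.1   60. ]
wallR mid in [ 531.2 -169.6   60. ]
[ 566.9 -110.9   59.8] [ 494.4 -106.    52.8]
```

```bash
python3 -m crank '[[-0.015,0.04,0,0,0,0,255],[-0.015,0.04,0,0,0,0,255],[-0.015,0.04,0,0,0,0,255],[-0.015,0.041,-0.02,0,0,0,255],[0,0,-0.04,0,0,0,255],[0,0,-0.03,0,0,0,255],[0,0,0,0,0,0,255],[0,0,0,0,0,0,255]]'
python3 - <<'E'
from h import *
save("side","s4.png");print(read_state()["tcp_pos"])
E
```

```text
time_s: 5.9
tcp_pos: [510.5, -137.3, 93.0]
ee_rot: [-0.019, 1.0, 0.0, -0.0]
contact_force: [0.4, -0.5, 1.0]
finger_gap: -0.4
grip_force: 0.0
[ 511.70396199 -138.12736786   94.19564096]
```

View pics/s4.png

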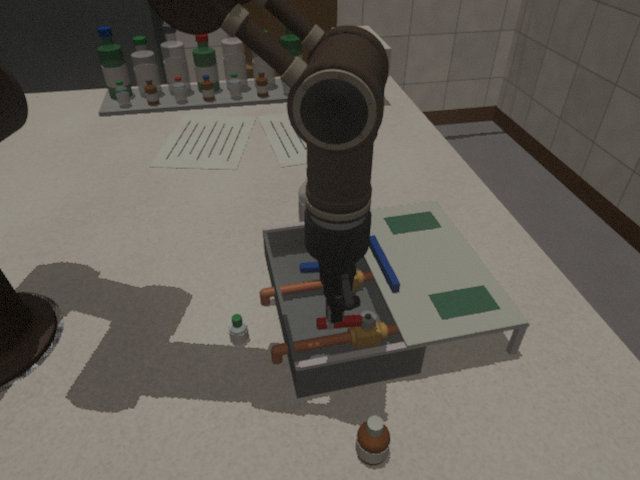

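The fingertips appear at (337,318), in line with the view over the handle, since they are still 94 mm up. Shift 6 mm toward −y and go down, checking the force.

```bash
python3 -m crank '[[0,-0.007,0,0,0,0,255],[0,0,-0.015,0,0,0,255],[0,0,-0.015,0,0,0,255],[0,0,-0.01,0,0,0,255],[0,0,-0.007,0,0,0,255],[0,0,0,0,0,0,255]]'
python3 - <<'E'
from h import *
print(proj("side",(511,-138,94)))
save("side","s5.png");i=cv2.imread("pics/s5.png")[200:400,240:480];cv2.imwrite("pics/s5c.png",cv2.resize(i,None,fx=2.5,fy=2.5))
E
```

```text
time_s: 6.55
tcp_pos: [509.3, -145.1, 44.6]
ee_rot: [-0.018, 1.0, 0.0, -0.001]
contact_force: [-1.0, -0.3, -0.9]
finger_gap: 0.1
grip_force: 0.0
[334.2 319.3]
```

View pics/s5c.png

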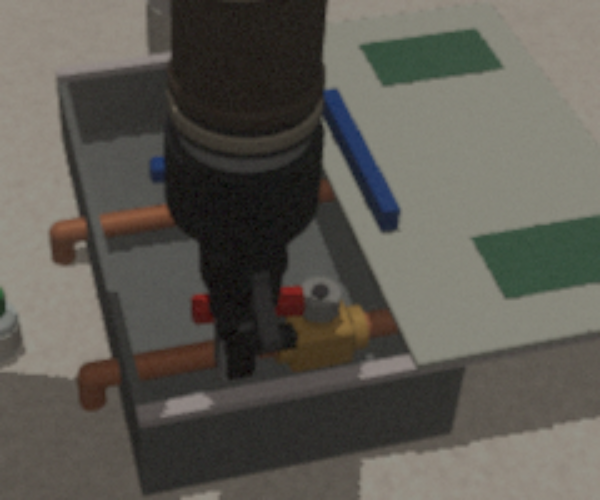

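The fingers are down on the −y side of the red handle, tip at crop (237,372), touching nothing. Sweeping the arc.

```bash
python3 -m crank '[[0,0.008,0,0,0,0,255],[0,0.007,0,0,0,0,255],[-0.001,0.011,0,0,0,0,255],[-0.001,0.012,0,0,0,0,255],[0.003,0.011,0,0,0,0,255],[0.003,0.011,0,0,0,0,255],[0.007,0.01,0,0,0,0,255],[0.007,0.009,0,0,0,0,255],[0.009,0.007,0,0,0,0,255],[0.004,0.002,0,0,0,0,255],[0,0,0,0,0,0,255]]'
```

```text
time_s: 7.7
tcp_pos: [542.2, -56.5, 45.6]
ee_rot: [-0.018, 1.0, 0.0, 0.0]
contact_force: [-0.7, -0.4, 0.5]
finger_gap: -0.2
grip_force: 0.0
```

```bash
python3 -m crank '[[0.004,0,0,0,0,0,255],[0.004,0,0,0,0,0,255],[0.003,0,0,0,0,0,255],[0,0,0,0,0,0,255],[0,0,0,0,0,0,255]]'
```

```text
time_s: 8.2
tcp_pos: [546.7, -56.8, 45.0]
ee_rot: [-0.018, 1.0, 0.001, -0.006]
contact_force: [-12.0, 0.7, 7.6]
finger_gap: -0.1
grip_force: 5.8
```

At the stop (12 N, well over the handle's friction). Back off, rise and look.

```bash
python3 -m crank '[[-0.015,0,0,0,0,0,255],[-0.01,0,0,0,0,0,255],[0,0,0.03,0,0,0,255],[0,0,0.045,0,0,0,255],[0,0,0.045,0,0,0,255],[0,-0.045,0.02,0,0,0,255],[0,-0.045,0,0,0,0,255],[0,-0.045,0,0,0,0,255],[0,-0.045,0,0,0,0,255],[0,-0.045,0,0,0,0,255],[0,-0.03,0,0,0,0,255],[0,0,0,0,0,0,255]]'
python3 - <<'E'
from h import *
save("top","t6.png")
i=cv2.imread("pics/t6.png")[90:330,220:520]; cv2.imwrite("pics/t6c.png",cv2.resize(i,None,fx=2.5,fy=2.5,interpolation=cv2.INTER_CUBIC))
E
```

```text
time_s: 9.4
tcp_pos: [527.7, -317.4, 186.5]
ee_rot: [-0.016, 1.0, -0.002, 0.001]
contact_force: [0.2, -0.5, -0.2]
finger_gap: 0.0
grip_force: 0.0
```

View pics/t6c.png

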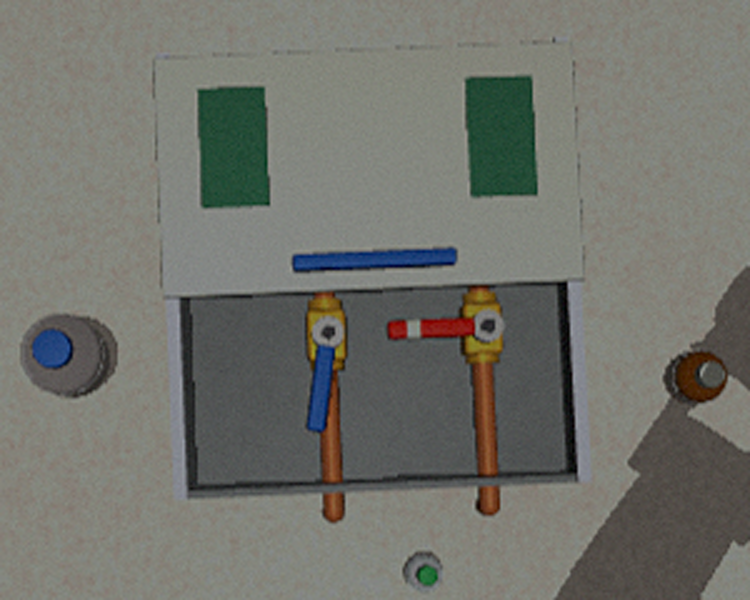

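The red handle runs from (488,326) to (388,330), parallel to the bar, so it is shut. The cover is open, and the blue handle and the bottles look unmoved.

```bash
python3 -c "
from plant import *
print(sign_off())"
```

```text
the job is handed in; nothing more can be done
None
```

I pushed the cover open to its stop, turned the red handle shut to its stop and handed the job in at about 9.5 s; in the last picture the blue handle and the bottles look unmoved, but the hand-in gave no verdict.

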